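# True-running check: find the wheel's high spot

### The job

Take the wheel from its parking cradle and press its axle down past the sprung jaws of the truing stand until it is fully home in both forks, then let go of it. Then take hold of the wheel by its rim again and turn it slowly against the feeler, regripping as needed, to find the wheel's highest spot, and leave the wheel at rest with that spot right at the feeler, so that the needle stands at its farthest reading. Leave the bottles and the beaker where they stand.

Things in the scene. Friction and masses are not known exactly. Their poses are not given: they have to be found in the camera images.
- axle_mid (a point): Middle of the loose steel axle, 14 mm thick, 166 mm long along this frame's y, level in cradle and stand, either way round. It carries an aluminium wheel at its middle: a flat disc 18 mm thick (9 mm either side of this point), plain radius 60 mm, which turns on the axle with light friction (about 0.5 N at the rim) and stays where left. Both weigh about 0.4 kg.
- axle: The same axle with its wheel; origin at its middle. The rim has two smooth rises, each about 45 degrees wide: the high spot, 66 mm from the axle's middle line, and a lesser swell, 63 mm; where they stand is not given and varies. Pinch the rim across its 18 mm from above, or up to 45 degrees to either side of the top, along the radius.
- stand_seat (a point): Where the axle's middle lies when home in the fixed truing stand, 97 mm above the bench; y along the seated axle, z up, -x to the feeler's side. Two aluminium forks, 12 mm thick, stand 62 mm either side along y; slots 16 mm wide, open at the top, V-shaped below, reach 25 mm above this point. The feeler's ball nose meets the rim at axle height on the -x side and gives way to the wheel.
- jaw_left (a joint): Sprung steel jaw (rad) hinged on the +x side of the stand's +y fork, leaning over its slot; 0 shut, grows as it swings away. Pressing the axle straight down swings both jaws aside (10 to 25 N in all), then they close over it; its weight alone does not. With the axle resting on the jaws its middle is about 17 mm above the seat.
- jaw_right (a joint): The like jaw on the stand's -y fork.
- needle (a joint): Feeler needle (rad) about a vertical pivot: 0 with no wheel in the stand, about 0.11 on the plain rim, 0.22 on top of the lesser swell, 0.34 on top of the high spot. A thin level rod at axle height on the stand's -x side, pivot at its +y end, 112 mm long; as the reading grows its tip moves to the stand's -x over a small white dial plate.
- cradle: Grey plastic cradle fixed to the bench, 100 x 160 mm, in which the wheel is parked with its axle in two open notches 92 mm above the work surface, 62 mm either side of the middle. Origin under its middle; y along the parked axle.
- amber_bottle: Amber bottle with black cap, 54 mm wide, 108 mm tall, a bystander. Origin at the middle of its underside.
- beaker: Clear beaker, 55 mm wide, 68 mm tall, a bystander. Origin at the middle of its underside.
- white_bottle: White bottle with black cap, 48 mm wide, 92 mm tall, a bystander. Origin at the middle of its underside.

How it is judged:
By the outcome, as a careful person would: the job done as asked, in the order asked, and still so for the second after the job is handed in, with the robot touching nothing.
It also fails if it takes over 72 s, if anything falls off the work surface, if the arm or the gripper's body presses on something with over 40 N, if the wrist force passes 120 N, or if a joint passes its speed limit or range.

### The arm

A 6-joint arm with a two-finger parallel gripper is mounted at the origin on a cart in front of the work surface, level with it; the furniture and walls round the work are solid. World frame = base frame: x ahead of the robot, y to its left, z up, the work surface at z = 0. Lengths are in mm, angles in rad, forces in N, time in s.
With the tool pointing down it reaches from about 275 to 750 mm from the base axis. Payload 10.2 kg.
Tool frame: the origin (TCP) lies at the very end of the fingers, on their centre line; the grasp point (between the pads) lies 19 mm behind it; z points along the fingers, y is the line along which they close (so a half turn about z gives the same grasp; the last joint's range is limited). The gripper opens to 85 mm and grips with 20 to 120 N. Pads are 22 mm wide; open, the fingers measure 114 mm over their backs; the gripper's body (76 mm by 85 mm) begins 54 mm behind the grasp point. The pads swing forward as they close: fully open they stand 13 mm farther back than shut.
Start: joints at [-0.223, 0.313, 1.498, -0, 1.331, -0.223], TCP at [525.006, -0.013, 231.294] pointing down, gripper open.
Joint ranges: [-2.94, 2.94], [-0.97, 2.17], [0.19, 2.56], [-1.23, 4.37], [0.02, 3.11], [-2.88, 2.88]. Speed limits (rad/s): [2.39, 2.39, 3.01, 3.14, 3.14, 3.14].

### API

Orientations are given as a unit quaternion [w, x, y, z].
In Python, from rig import monitor, eyes, job gives the robot as it stands. The module is installed in compiled form; this text tells all that it offers.
- The arm moves only by the tool send_rows, never from a script. Its argument "targets" is one flat list of numbers, 7 for each row, row after row: the turn, a rotation vector about the tool's x, y, z in degrees, then the shift along the tool's x, y, z in units of 60 mm (1.0 is 60 mm), then the opening, from -1 (shut) to 1 (fully open), so that 0 is half open. A call has 1 to 5 rows; each row shifts and turns the commanded pose from where the row before left it, along the tool's axes as they then stand; what a row does not reach is not made up. A row lasts 1/8 s, in which the tool goes at most 62.5 mm and 10.7 degrees, less where a joint would pass 70% of its speed; a pose out of reach is approached as far as the arm can. A call is refused whole if a number of a shift passes 1 or a number of a turn 10.7, either way. A call with a gripper value outside its range is refused whole. The fingers move at their own pace and stop on an object; "newtons" is the grip in N (left out, the last holds). Time passes only in rows, so rows that do not move let the fingers close. It gives the time, the measured TCP pose, the force, the opening and the grip force at its end, in the units of the state.
- monitor.sense(): the state, without advancing time (a new reading comes with each control period).
- eyes.capture(name): name is "scene" or "side" or "wrist"; returns a dict with "img" (480x640x3 uint8, red, green, blue), "K" (3x3 intrinsics, pixels), "distortion" ([k1, k2, p1, p2, k3] as OpenCV has them; the pictures are not rectified), "R" (3x3) and "t" (3): a world point X has camera coordinates R X + t. Camera axes: x right, y down, z forward; pixel columns grow to the right and rows downward; lengths in mm; the calibration is good to about 2 mm. A picture is of the moment at which its call begins. There is no depth.
- job.finish_job(): hands the job in; it is judged then, once.
The state is a dict: "time_s": time; "joints": joint angles; "dq": joint speeds; "tau": joint torques, N m; "eef_pos": TCP position; "ee_rot": TCP orientation; "force": force on the tool from outside, world axes, zero at the start; "wrist_torque": the same for the moment, N m; "grip_width": opening from 0.0 (shut) to 1.0 (fully open); "grip_force": force on a finger pad.
Only numpy, scipy, OpenCV 4.12 (cv2) and the standard library are available. Lean on these libraries where they do the work, as an engineer would, in place of code of your own. Each camera call takes 0.05 s, during which the arm holds its last target. There are 200 camera calls.

## Working session

There is one attempt and no reset: what is moved stays moved. The work goes in short steps, Python scripts to look and compute and a tool call to move; the robot and the scene stay as the last step left them, time stands still between calls to the robot, and variables do not carry over. Pictures are saved under pics/ and viewed, at most 10 in all, crops included, and the job is handed in when it is done.

Besides the shell and the picture viewer there is one more tool, called after "Call:" as name(argument=value, ...) on one line, values as JSON. send_rows: Moves the arm, as the interface text tells. Its arguments: {"type":"object","properties":{"targets":{"type":"array","items":{"type":"number"}},"newtons":{"type":"number"}},"required":["targets"]}

```bash
ls; mkdir -p pics
python3 - <<'E'
from rig import monitor, eyes
import cv2, numpy as np, pickle
s=monitor.sense();print(s)
d={}
for n in ("scene","side","wrist"):
    c=eyes.capture(n);d[n]=c
    print(n,np.round(c["K"],1).tolist(),np.round(c["distortion"],4),np.round(c["R"],4).tolist(),np.round(c["t"],1))
    cv2.imwrite(f"pics/{n}0.png",c["img"][:,:,::-1])
pickle.dump(d,open("c0.pkl","wb"))
E
```

```text
pics
{'time_s': 0.0, 'joints': array([-2.23391927e-01,  3.13483018e-01,  1.49845170e+00,  3.86809097e-05,
        1.33100401e+00, -2.23389844e-01]), 'dq': array([-0.0008531 ,  0.00012414,  0.00045246, -0.00110453, -0.00111284,
       -0.00032165]), 'tau': array([-5.78409599e-04, -4.12261176e+01, -2.59742296e+01, -3.58453699e-04,
        4.11797926e-03, -1.23038126e-05]), 'eef_pos': array([5.24739565e+02, 6.10764743e-02, 2.30712681e+02]), 'ee_rot': array([-5.79528656e-04,  7.07110614e-01,  7.07102628e-01, -3.42759413e-04]), 'force': array([0.59401414, 0.15975122, 0.62995799]), 'wrist_torque': array([ 0.02594784, -0.02310608, -0.0234882 ]), 'grip_force': 0.0, 'grip_width': 1.0027147704153256}
scene [[549.7, 0.0, 311.6], [0.0, 549.7, 247.8], [0.0, 0.0, 1.0]] [-0.0467  0.      0.      0.      0.    ] [[0.6591, -0.752, 0.0079], [-0.4438, -0.3973, -0.8033], [0.6072, 0.5259, -0.5956]] [-417.5  336.2  708.6]
side [[589.1, 0.0, 314.3], [0.0, 589.1, 239.6], [0.0, 0.0, 1.0]] [-0.1104  0.      0.      0.      0.    ] [[-0.9389, -0.344, 0.0103], [-0.1898, 0.4925, -0.8494], [0.2871, -0.7995, -0.5277]] [614.4 208.  969.5]
wrist [[371.4, 0.0, 325.6], [0.0, 371.4, 242.8], [0.0, 0.0, 1.0]] [-0.0693  0.      0.      0.      0.    ] [[1.0, 0.0005, -0.0005], [0.0007, -0.9561, 0.293], [-0.0004, -0.293, -0.9561]] [-523.5  -37.2  378.7]
```

View pics/scene0.png

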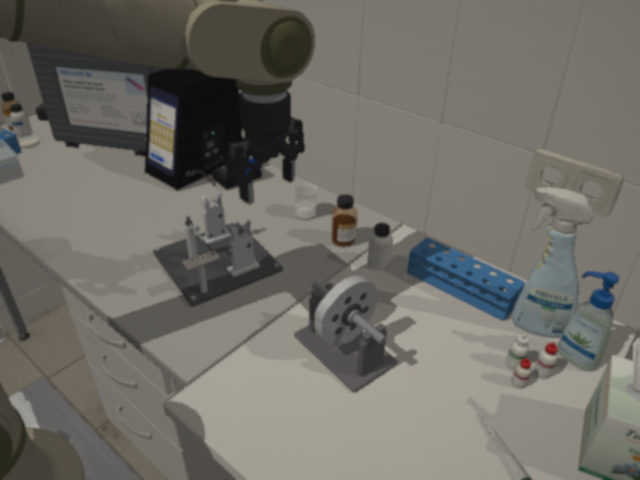

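View pics/side0.png

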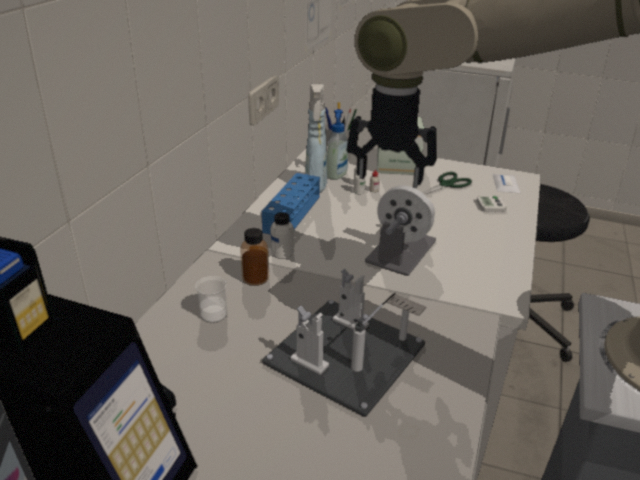

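The scene view shows the stand around (215,250) and the cradle with the wheel around (347,325). In the side view the stand is around (345,340) and the wheel is at (405,215). I'll make enlarged crops to pick points.

Run:
```python
import cv2, numpy as np, pickle
d=pickle.load(open("c0.pkl","rb"))
def crop(n,x,y,w,h,f): return cv2.resize(d[n]["img"][y:y+h,x:x+w,::-1],None,fx=f,fy=f,interpolation=cv2.INTER_CUBIC)
a=np.vstack([np.hstack([crop("scene",150,180,133,133,3),crop("scene",285,260,133,133,3)]),
 ])
b=np.hstack([crop("side",255,260,180,160,2.2),crop("side",355,175,180,160,2.2)[:, :396]])
a=a[:,:792] ;b=cv2.resize(b,(792,352))
cv2.imwrite("pics/cropA.png",a); cv2.imwrite("pics/x.png",b)
cv2.imwrite("pics/cropB.png",np.vstack([crop("side",255,260,180,130,4.4)]))
```

```text
(no output)
```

View pics/cropA.png

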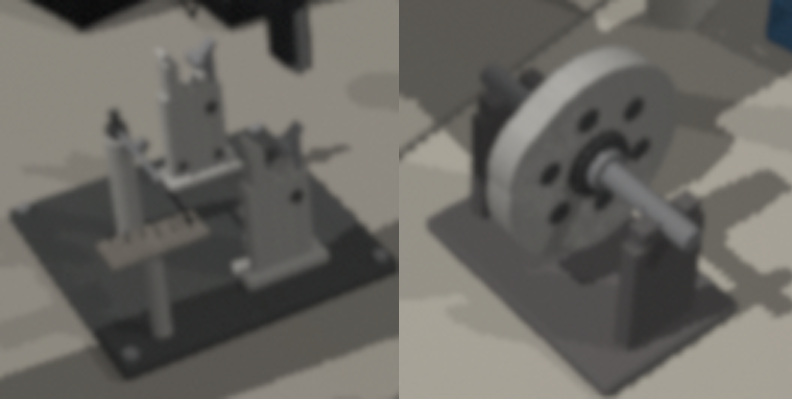

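View pics/cropB.png

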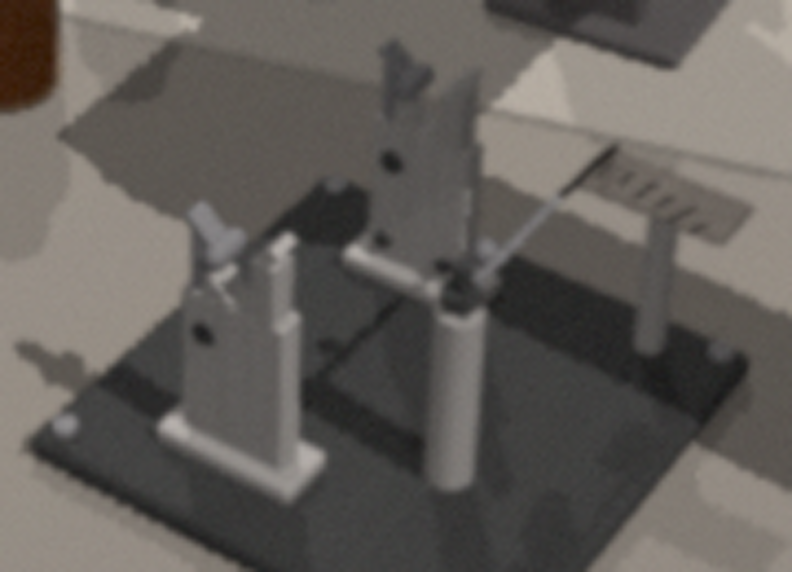

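View pics/wrist0.png

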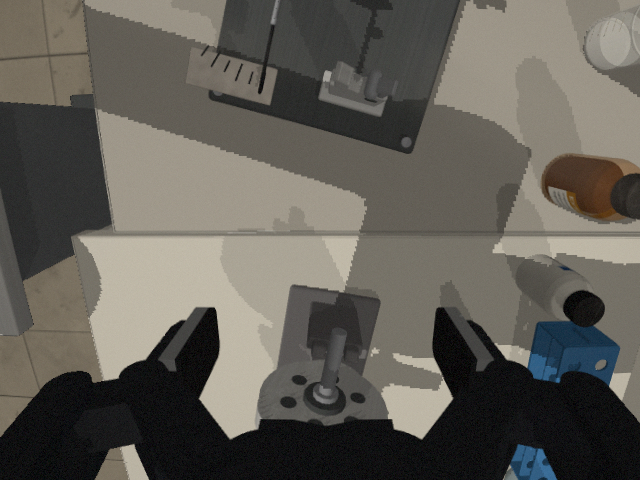

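The wrist view shows the parked wheel with its axle end at (337,332), and the stand's -y fork at about (355,90) with the needle tip at (262,92). The scene crop gives the axle ends at about (383,338) and (317,285). I'll work out coarse poses.

```bash
cat > h.py <<'E'
import cv2, numpy as np
def ray(c,p):
    u=cv2.undistortPoints(np.array([[p]],float),c["K"],c["distortion"])[0,0]
    d=c["R"].T@np.array([u[0],u[1],1]); return -c["R"].T@c["t"],d/np.linalg.norm(d)
def atz(c,p,z):
    o,d=ray(c,p); return np.round(o+d*(z-o[2])/d[2],1)
def tri(*cp):
    A=0;b=0
    for c,p in cp:
        o,d=ray(c,p);M=np.eye(3)-np.outer(d,d);A=A+M;b=b+M@o
    return np.round(np.linalg.solve(A,b),1)
def proj(c,X):
    return cv2.projectPoints(np.array(X,float).reshape(-1,3),cv2.Rodrigues(c["R"])[0],np.array(c["t"],float),c["K"],c["distortion"])[0][:,0]
E
python3 - <<'E'
import pickle;from h import *
d=pickle.load(open("c0.pkl","rb"));S,D,W=d["scene"],d["side"],d["wrist"]
for c in d.values(): print("cam",ray(c,(320,240))[0])
print("axle ends",atz(S,(383,337.7),92),atz(S,(317,285),92),"wrist",atz(W,(337,333),92), "tri",tri((S,(317,285)),(W,(337,333))))
sc=lambda x,y:(150+x/3,180+y/3); sd=lambda x,y:(255+x/4.4,260+y/4.4)
print("-y hole",tri((S,sc(297,195)),(D,sd(391,160))),"+y hole",tri((S,sc(211,107)),(D,sd(203,332))))
print("needle tip z97",atz(W,(262,92),97),atz(S,sc(196,220),97),atz(D,sd(613,150),97),"pivot",atz(S,sc(118,125),97),atz(D,sd(468,285),97))
print("-y fork",atz(W,(345,75),122),"plate corners W",[atz(W,p,6) for p in ((412,153),(210,97))])
print("plate corners S",[atz(S,sc(*p),6) for p in ((10,212),(127,378),(398,265))])
print("bottles", atz(S,(306,215),0),atz(S,(345,240),0),atz(S,(381,265),0))
E
```

```text
cam [  -5.90140981 -553.04590445  695.3275917 ]
cam [337.96504772 883.99369704 681.85795082]
cam [523.63294811  75.65695746 372.69827745]
axle ends [ 509.4 -251.5   92. ] [535.9 -96.6  92. ] wrist [533.4 -91.2  92. ] tri [535.3 -94.3  89.7]
-y hole [563.8 101.9  62.9] +y hole [596.  222.7  62.5]
needle tip z97 [479.  101.5  97. ] [475.8  93.5  97. ] [474.8 110.1  97. ] pivot [509.2 209.6  97. ] [503.9 204.1  97. ]
-y fork [535.7 109.1 122. ] plate corners W [array([607.1,  54.4,   6. ]), array([415.1, 106.2,   6. ])]
plate corners S [array([468.5, 295.6,   6. ]), array([414.8, 100.7,   6. ]), array([606.2,  53.4,   6. ])]
bottles [789.9 154.5   0. ] [772.5  25.8   0. ] [753.1 -83.5   0. ]
```

The wheel's axle middle is near (520,-175,92) with its axis yawed about -9.7°. The stand is yawed about -15° with its seat near (540,170). I'll turn the tool toward that axis and look at the stand from above.

Call:
send_rows(targets=[0,0,-10,0.95,0,0,1,0,0,-10,0.93,0.16,0,1,0,0,-10,0.71,0.53,0,1,0,0,-10,0,0,0,1,0,0,-10,0,0,0,1])

```text
time_s: 0.78
eef_pos: [539.9, 165.2, 230.8]
ee_rot: [-0.0, 0.339, 0.941, -0.0]
force: [-0.7, -0.1, -0.1]
grip_width: 1.0
grip_force: 0.0
```

Call:
send_rows(targets=[0,0,-10,0,0,0,0,0,0,-10,0,0,0,0,0,0,-5,0,0,0,0,0,0,0,0,0,0,0])

```text
time_s: 1.27
eef_pos: [540.0, 164.5, 231.0]
ee_rot: [-0.0, 0.131, 0.991, -0.0]
force: [0.4, -0.7, 0.2]
grip_width: 0.498
grip_force: 0.0
```

Run:
```python
from rig import monitor, eyes
import pickle,cv2
c=eyes.capture("wrist");pickle.dump(c,open("c1.pkl","wb"));s=monitor.sense();print(s["eef_pos"],s["ee_rot"],s["joints"],s["time_s"])
cv2.imwrite("pics/w1.png",cv2.resize(c["img"][:,:,::-1],(800,600),interpolation=cv2.INTER_CUBIC))
```

```text
[540.00657604 164.50277041 231.09590586] [-2.09148133e-04  1.31472348e-01  9.91319816e-01 -3.16675502e-05] [ 8.81799985e-02  4.00803251e-01  1.37478073e+00  3.01171950e-05
  1.36643070e+00 -1.21891429e+00] 1.325
```

View pics/w1.png

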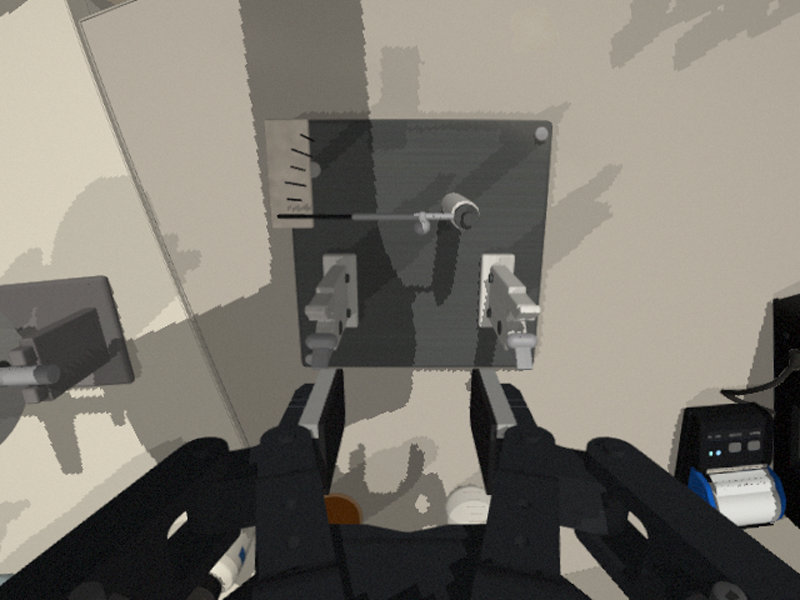

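The view from above lines up with the stand. The needle lies at row 216, the forks are at about (330,310) and (515,315), and the wheel nose is at (421,226) in 800-px coordinates. I'll zoom in on the forks and the nearby cradle.

Run:
```python
import pickle,cv2,numpy as np
c=pickle.load(open("c1.pkl","rb"));I=c["img"][:,:,::-1]
f=lambda x,y,w,h,k:cv2.resize(I[y:y+h,x:x+w],None,fx=k,fy=k,interpolation=cv2.INTER_CUBIC)
cv2.imwrite("pics/f.png",np.hstack([f(235,200,65,100,6),f(375,200,65,100,6)]))
```

```text
(no output)
```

View pics/f.png

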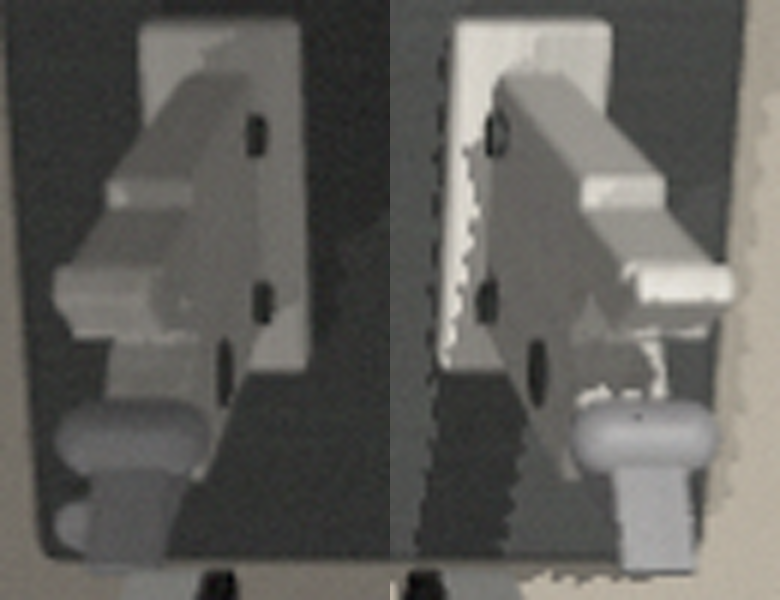

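Run:
```python
import pickle;from h import *
c=pickle.load(open("c1.pkl","rb"))
a=np.radians(-15);R=np.array([[np.cos(a),-np.sin(a)],[np.sin(a),np.cos(a)]])
P0=np.array([540,165.])
def sf(p,z): return np.round(R.T@(atz(c,p,z)[:2]-P0),1)
L=lambda x,y:(235+x/6,200+y/6); Q=lambda x,y:(375+(x-390)/6,200+y/6)
for n,p,z in [("Ltop outer",L(58,268),122),("Ltop inner",L(155,268),122),("Ltop edge slot",L(105,300),122),("Ltop edge out",L(105,267),122),("Rtop inner",Q(640,268),122),("Rtop outer",Q(732,268),122),("R slot edge",Q(683,300),122),("R out edge",Q(683,265),122),
 ("Lfoot -x",L(220,20),14),("Lfoot +x",L(285,370),14),("Rfoot -x",Q(530,20),14),("Rfoot +x",Q(450,370),14),
 ("nose tip",(421/1.25,234/1.25),97),("nose c",(421/1.25,226/1.25),97),("pivot",(465/1.25,214/1.25),100),("tip",(278/1.25,216/1.25),97),
 ("rodmid",(390/1.25,216/1.25),97)]: print(n,sf(p,z))
print("cradle corners z6",[atz(c,(x/1.25,y/1.25),5) for x,y in ((106,276),(133,381))],"axle end z92",atz(c,(58/1.25,374/1.25),92))
```

```text
Ltop outer [  2.2 -57.4]
Ltop inner [  2.3 -45.9]
Ltop edge slot [  6.2 -52.1]
Ltop edge out [  2.1 -51.8]
Rtop inner [ 2.3 64.8]
Rtop outer [ 2.3 75.8]
R slot edge [ 6.2 70.2]
R out edge [ 1.9 69.9]
Lfoot -x [ -6.5 -52.9]
Lfoot +x [ 54.2 -44.3]
Rfoot -x [-6.6 71.4]
Rfoot +x [54.2 61.1]
nose tip [-34.8   8.4]
nose c [-39.5   8.4]
pivot [-47.   33.9]
tip [-45.7 -76.3]
rodmid [-45.4  -9.9]
cradle corners z6 [array([486.6, -82.5,   5. ]), array([ 582. , -101.6,    5. ])] axle end z92 [536.3 -85.7  92. ]
```

Call:
send_rows(targets=[0,0,0,-0.19,-0.92,0,0,0,0,0,-0.19,-0.92,0,0,0,0,0,-0.19,-0.92,0,0,0,0,0,-0.19,-0.92,0,0,0,0,0,-0.19,-0.92,0,0])

```text
time_s: 1.95
eef_pos: [523.3, -118.6, 231.3]
ee_rot: [0.0, 0.132, 0.991, 0.0]
force: [1.1, 0.2, 0.1]
grip_width: 0.503
grip_force: 0.0
```

Call:
send_rows(targets=[0,0,0,-0.19,-0.92,0,0,0,0,-4.5,0,0,0,0,0,0,0,0,0,0,0])

```text
time_s: 2.33
eef_pos: [520.3, -173.4, 231.1]
ee_rot: [-0.0, 0.093, 0.996, 0.0]
force: [0.5, 0.2, -0.7]
grip_width: 0.501
grip_force: 0.0
```

Run:
```python
from rig import monitor, eyes
import pickle,cv2
c=eyes.capture("wrist");pickle.dump(c,open("c2.pkl","wb"));s=monitor.sense();print(s["eef_pos"],s["ee_rot"],s["joints"],s["time_s"])
cv2.imwrite("pics/w2.png",cv2.resize(c["img"][:,:,::-1],(800,600),interpolation=cv2.INTER_CUBIC))
```

```text
[ 520.40286467 -172.89095792  231.23712299] [-8.47306640e-05  9.27326183e-02  9.95691040e-01  8.84010203e-05] [-5.34500329e-01  3.64692015e-01  1.42608259e+00  8.95616845e-05
  1.35104682e+00 -1.91958410e+00] 2.375
```

View pics/w2.png

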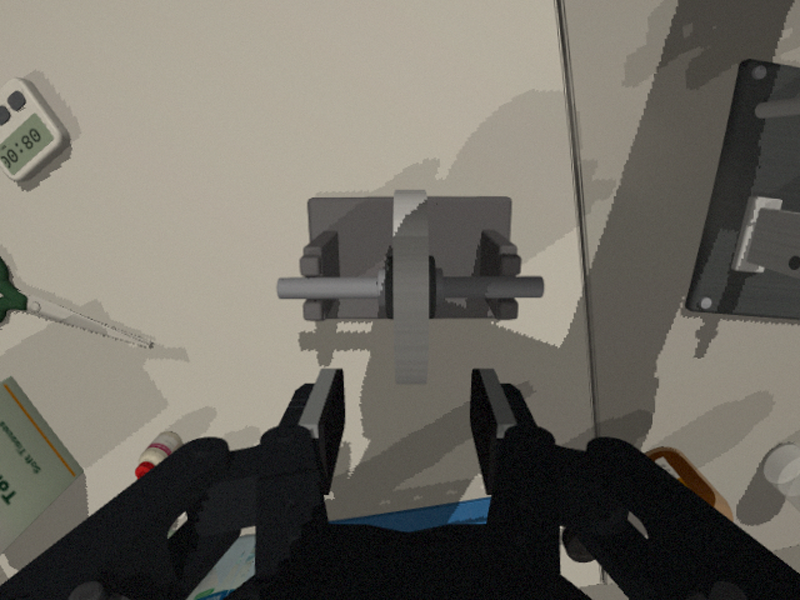

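The axle lies level in the picture from (278,288) to (543,287), and the wheel centre is at column 411, so the yaw is right. Now the offset.

Run:
```python
import pickle;from h import *
c=pickle.load(open("c2.pkl","rb"))
a,b=[atz(c,(x/1.25,y/1.25),92)for x,y in((278,288.5),(543.5,287))]
m=(a+b)/2;print(a,b,np.linalg.norm(a-b),m,np.degrees(np.arctan2(*(b-a)[:2])))
d=m[:2]-[520.4,-172.9];t=np.radians(79.36)
print("tool x,y mm",d@[-np.sin(t),np.cos(t)],d@[np.cos(t),np.sin(t)])
print([atz(c,(x/1.25,y/1.25),158) for x,y in((397,383),(427,383))])
```

```text
[ 505.5 -252.7   92. ] [535.4 -88.   92. ] 167.39205476963355 [ 520.45 -170.35   92.  ] 10.289539020689649
tool x,y mm 0.4216853519755466 2.515388928958964
[array([ 551.3, -183.8,  158. ]), array([ 554.2, -168.7,  158. ])]
```

Call:
send_rows(targets=[0,0,0,0,0.04,0.6,0,0,0,0,0,0,0.6,0,0,0,0,0,0,0.52,0,0,0,0,0,0,0,0,0,0,0,0,0,0,-1], newtons=100)

```text
time_s: 3.0
eef_pos: [521.6, -170.7, 129.6]
ee_rot: [0.001, 0.092, 0.996, -0.0]
force: [-0.3, 0.1, 0.4]
grip_width: 0.3
grip_force: 0.0
```

Call:
send_rows(targets=[0,0,0,0,0,0,-1,0,0,0,0,0,0,-1,0,0,0,0,0,0,-1])

```text
time_s: 3.38
eef_pos: [521.8, -170.8, 130.0]
ee_rot: [0.002, 0.092, 0.996, -0.0]
force: [0.2, 3.0, 7.4]
grip_width: 0.19
grip_force: 98.1
```

Call:
send_rows(targets=[0,0,0,0,0,-0.3,-1,0,0,0,0,0,-0.6,-1,0,0,0,0,0,-0.8,-1,0,0,0,0,0,-0.4,-1,0,0,0,0,0,0,-1])

```text
time_s: 4.0
eef_pos: [521.3, -170.9, 255.7]
ee_rot: [0.002, 0.092, 0.996, -0.001]
force: [-0.2, 0.0, -4.2]
grip_width: 0.187
grip_force: 98.5
```

Call:
send_rows(targets=[0,0,0,0.02,0.4,0,-1,0,0,0,0.05,0.8,0,-1,0,0,0,0.05,0.9,0,-1,0,0,0,0.05,0.9,0,-1,0,0,0,0.05,0.9,0,-1])

```text
time_s: 4.62
eef_pos: [550.0, 63.5, 252.4]
ee_rot: [-0.001, 0.092, 0.996, -0.0]
force: [0.4, -0.3, -3.1]
grip_width: 0.182
grip_force: 98.5
```

Call:
send_rows(targets=[0,0,0,0.05,0.9,0,-1,0,0,0,0.05,0.88,0,-1,0,0,4.4,0,0,0,-1,0,0,0,0,0,0,-1,0,0,0,0,0,0,-1])

```text
time_s: 5.25
eef_pos: [563.9, 167.3, 253.3]
ee_rot: [-0.001, 0.129, 0.992, -0.0]
force: [-0.1, 0.0, -3.9]
grip_width: 0.187
grip_force: 99.0
```

Run:
```python
from rig import monitor, eyes
import pickle,cv2,numpy as np
c=eyes.capture("wrist");pickle.dump(c,open("c3.pkl","wb"));s=monitor.sense();print(s["eef_pos"],s["ee_rot"],s["time_s"],s["force"])
cv2.imwrite("pics/w3.png",cv2.resize(c["img"][150:450,120:520,::-1],(800,600),interpolation=cv2.INTER_CUBIC))
```

```text
[563.9975728  167.20181237 253.53924098] [-4.58213020e-04  1.29610931e-01  9.91564814e-01 -1.25922817e-04] 5.3 [ 0.10920726 -0.1184752  -4.90394874]
```

View pics/w3.png

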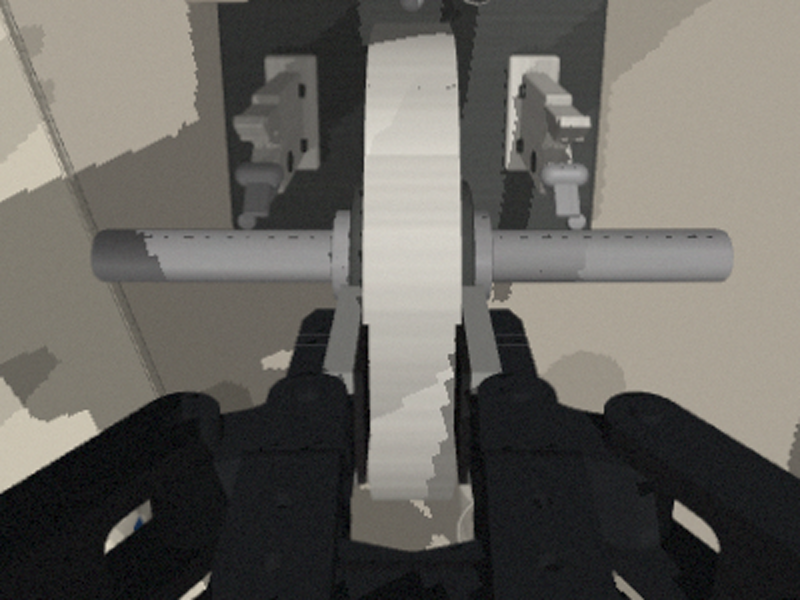

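The axle is level between (92,255) and (733,255) in the crop, and the fork prongs are at about (253,124) and (574,124). I'll compare axle to seat.

Run:
```python
import pickle;from h import *
c=pickle.load(open("c3.pkl","rb"));q=lambda x,y:(120+x/2,150+y/2)
a,b=[atz(c,q(x,y),215.5) for x,y in((93,255),(733,255))];print(a,b,np.linalg.norm(a-b),(a+b)/2,np.degrees(np.arctan2(*(b-a)[:2])))
t=np.radians(-15);R=np.array([[np.cos(t),-np.sin(t)],[np.sin(t),np.cos(t)]]);P0=np.array([540,165.])
for n,p,z in [("axle",q(413,255),215.5),("Lprong",q(253,117),122),("Rprong",q(574,117),122),("Lfoot-x",q(290,55),14),("Lfoot+x",q(308,168),14),("Rfoot-x",q(533,55),14),("Rfoot+x",q(515,168),14),("jawL",q(261,175),130),("jawR",q(566,175),130)]:
    print(n,np.round(R.T@(atz(c,p,z)[:2]-P0),1))
```

```text
[540.7  87.  215.5] [583.9 250.5 215.5] 169.11088078535926 [562.3  168.75 215.5 ] 14.800470589734394
axle [20.3  9.4]
Lprong [  3.2 -50.6]
Rprong [ 2.8 69.9]
Lfoot-x [ -6.7 -53.3]
Lfoot+x [ 53.3 -46.2]
Rfoot-x [-7. 71.]
Rfoot+x [53.  64.3]
jawL [ 23.5 -47.1]
jawR [23.3 66.6]
```

Call:
send_rows(targets=[0,0,0,-0.04,0,0.4,-1,0,0,0,0,0,0.5,-1,0,0,0,0,0,0.43,-1,0,0,0,0,0,0,-1,0,0,0,0,0,0,-1])

```text
time_s: 5.92
eef_pos: [567.0, 167.0, 175.6]
ee_rot: [0.001, 0.13, 0.992, 0.0]
force: [0.2, 0.3, -3.9]
grip_width: 0.185
grip_force: 98.9
```

Run:
```python
from rig import monitor, eyes
import pickle,cv2,numpy as np
c=eyes.capture("wrist");pickle.dump(c,open("c4.pkl","wb"));s=monitor.sense();print(s["eef_pos"],s["ee_rot"],s["time_s"],s["force"])
f=lambda x,y,w,h,k:cv2.resize(c["img"][y:y+h,x:x+w,::-1],None,fx=k,fy=k,interpolation=cv2.INTER_CUBIC)
cv2.imwrite("pics/w4.png",np.hstack([f(150,190,100,120,4),f(400,190,100,120,4)]))
```

```text
[567.05515127 167.08012681 175.76778106] [1.17543055e-03 1.29703395e-01 9.91552110e-01 2.48237648e-04] 5.975 [-1.38703459 -0.47586224 -4.18359928]
```

View pics/w4.png

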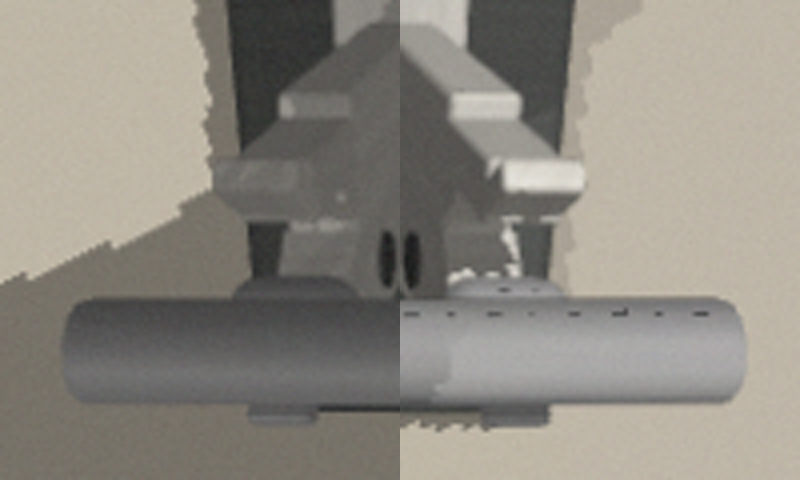

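Run:
```python
import pickle;from h import *
c=pickle.load(open("c4.pkl","rb"))
t=np.radians(-15);R=np.array([[np.cos(t),-np.sin(t)],[np.sin(t),np.cos(t)]]);P0=np.array([540,165.])
L=lambda x,y:(150+x/4,190+y/4);Q=lambda x,y:(400+(x-400)/4,190+y/4)
for n,p,z in [("axL",L(65,350),137.8),("axR",Q(745,350),137.8),("Lp",L(262,158),122),("Lps",L(262,191),122),("Rp",Q(545,157),122),("Rps",Q(543,191),122),
 ("chamfer bottom L",L(275,222),118),("ch R",Q(535,222),118),("inner slot L top?",L(320,228),112),("jaw root L",L(282,424),122)]:
    print(n,np.round(R.T@(atz(c,p,z)[:2]-P0),1))
# where axle centre should appear when at seat_x=23.5 etc
for x in (21,22,23,24,25): print(x, proj(c,[*(P0+R@[x,9.2]),137.8]))
```

```text
axL [ 23.9 -74.6]
axR [23.6 94.4]
Lp [  1.9 -50.8]
Lps [  6.7 -51.2]
Rp [ 1.5 70.1]
Rps [ 6.4 70.3]
chamfer bottom L [ 12.4 -51. ]
ch R [12.2 70.8]
inner slot L top? [ 15.2 -46.2]
jaw root L [ 41.8 -51.4]
21 [[324.98784402 273.06200719]]
22 [[324.98476733 274.85104433]]
23 [[324.98170234 276.6343097 ]]
24 [[324.97864902 278.41181401]]
25 [[324.97560735 280.18356809]]
```

Call:
send_rows(targets=[0,0,0,0,-0.01,0.15,-1,0,0,0,0,0,0.1,-1,0,0,0,0,0,0.08,-1,0,0,0,0,0,0,-1])

```text
time_s: 6.48
eef_pos: [566.1, 166.7, 154.2]
ee_rot: [-0.0, 0.13, 0.992, -0.0]
force: [0.8, -0.2, -3.2]
grip_width: 0.185
grip_force: 99.2
```

Call:
send_rows(targets=[0,0,0,0,0,0.05,-1,0,0,0,0,0,0.05,-1,0,0,0,0,0,0,-1])

```text
time_s: 6.85
eef_pos: [565.4, 167.4, 149.7]
ee_rot: [-0.001, 0.13, 0.992, 0.0]
force: [-8.4, 2.2, 8.2]
grip_width: 0.19
grip_force: 100.7
```

Call:
send_rows(targets=[0,0,0,0,0,0.06,-1,0,0,0,0,0,0.06,-1,0,0,0,0,0,0,-1])

```text
time_s: 7.22
eef_pos: [565.1, 167.4, 141.1]
ee_rot: [-0.002, 0.13, 0.992, 0.0]
force: [-5.8, 3.0, -1.7]
grip_width: 0.187
grip_force: 99.3
```

Call:
send_rows(targets=[0,0,0,0,0,0.05,-1,0,0,0,0,0,0.05,-1,0,0,0,0,0,0,-1])

```text
time_s: 7.6
eef_pos: [565.8, 166.9, 135.1]
ee_rot: [-0.001, 0.13, 0.992, 0.0]
force: [-3.4, 2.9, -3.6]
grip_width: 0.186
grip_force: 99.1
```

Call:
send_rows(targets=[0,0,0,0,0,0.03,-1,0,0,0,0,0,0.02,-1,0,0,0,0,0,0,-1])

```text
time_s: 7.98
eef_pos: [566.2, 167.0, 134.9]
ee_rot: [0.001, 0.13, 0.992, 0.0]
force: [-12.0, 2.1, 16.1]
grip_width: 0.189
grip_force: 102.0
```

The axle went through the jaws and is seated: z stopped while the force rose. I'll let go and back off.

Call:
send_rows(targets=[0,0,0,0.02,0,-0.04,-1,0,0,0,0,0,0,0,0,0,0,0,0,0,0,0,0,0,0,0,-0.4,0,0,0,0,0,0,-0.3,0])

```text
time_s: 8.6
eef_pos: [565.6, 166.8, 177.8]
ee_rot: [0.001, 0.13, 0.992, 0.0]
force: [-0.3, 0.3, 0.7]
grip_width: 0.497
grip_force: 0.0
```

```bash
cat > nd.py <<'E'
from rig import monitor, eyes
from h import *
import pickle,sys
t=np.radians(-15);R=np.array([[np.cos(t),-np.sin(t)],[np.sin(t),np.cos(t)]]);P0=np.array([540,165.])
PIV=np.array([-46.0,34.0])
def score(c,th,r,off=0):
    g=cv2.GaussianBlur(cv2.cvtColor(c["img"],cv2.COLOR_RGB2GRAY),(3,3),0).astype(np.float32)
    X=[]
    for k in r: X.append([*(P0+R@(PIV+[off,0]+k*np.array([-np.sin(th),-np.cos(th)]))),97])
    p=proj(c,X).astype(np.float32)
    return cv2.remap(g,p[:,0][None],p[:,1][None],cv2.INTER_LINEAR)[0].mean()
def read(c,off=0):
    ths=np.arange(-.1,.5,.005);s=np.array([score(c,a,np.arange(80,111,1.5),off) for a in ths])
    i=s.argmin();return round(float(ths[i]),3),round(float(s[i])),round(float(np.median(s)))
if __name__=="__main__":
    for n in sys.argv[1:]:
        c=eyes.capture(n);pickle.dump(c,open(f"last_{n}.pkl","wb"));print(n,read(c))
    s=monitor.sense();print(s["eef_pos"].round(1),s["time_s"],s["force"].round(1))
E
python3 - <<'E'
from nd import *
print("c1",read(pickle.load(open("c1.pkl","rb"))));print("side0",read(pickle.load(open("c0.pkl","rb"))["side"]))
E
python3 nd.py wrist side
```

```text
c1 (-0.005, 25, 92)
side0 (0.015, 75, 100)
wrist (0.115, 21, 97)
side (0.135, 78, 105)
[566.3 166.9 178.8] 8.7 [ 0.3 -0.   0.3]
```

The needle reads 0.115, which fits a seated plain rim. I'll swing (free) 45° to the feeler side around the axle, and check the kinematics.

Call:
send_rows(targets=[0,-9,0,0.21,0,0.016,-0.2,0,-9,0,0.21,0,0.016,-0.2,0,-9,0,0.21,0,0.016,-0.2,0,-9,0,0.21,0,0.016,-0.2,0,-9,0,0.21,0,0.016,-0.2])

```text
time_s: 9.32
eef_pos: [516.3, 173.7, 157.5]
ee_rot: [0.334, 0.128, 0.932, -0.056]
force: [-0.2, -0.6, 0.2]
grip_width: 0.398
grip_force: 0.0
```

```bash
cat > pose.py <<'E'
from nd import *
from scipy.spatial.transform import Rotation as Ro
C=np.array([565.0,167.3,97])
def pose():
    s=monitor.sense();q=s["ee_rot"];M=Ro.from_quat([q[1],q[2],q[3],q[0]]).as_matrix()
    v=M.T@(C-s["eef_pos"]);z=R.T@M[:2,2]
    print("C in tool",v.round(1),"phi",np.degrees(np.arctan2(-z[0]*-1,-M[2,2])).round(1),"ytilt",z[1].round(3),"J",s["joints"].round(2),"t",s["time_s"],"F",s["force"].round(1))
if __name__=="__main__":
    print({n:read(eyes.capture(n)) for n in ("wrist","side","scene")});pose()
E
python3 pose.py
```

```text
{'wrist': (0.155, 24, 108), 'side': (0.135, 67, 93), 'scene': (0.11, 47, 67)}
C in tool [ 1.1  8.5 77.1] phi 39.3 ytilt -0.027 J [ 0.27  0.26  1.95 -0.86  0.47 -0.34] t 9.475 F [-0.4 -0.2  0.4]
```

```bash
cat >> pose.py <<'E'
def goal(phi,d):
    s=monitor.sense();q=s["ee_rot"];M=Ro.from_quat([q[1],q[2],q[3],q[0]]).as_matrix();f=np.radians(phi)
    R3=np.eye(3);R3[:2,:2]=R
    zt=R3@np.array([np.sin(f),0,-np.cos(f)]);yt=R3@np.array([0,1.,0]);G=np.c_[np.cross(yt,zt),yt,zt]
    print("goal",phi,d,"rotvec",np.degrees(Ro.from_matrix(M.T@G).as_rotvec()).round(1),"shift",(M.T@(C-d*zt-s["eef_pos"])/60).round(3))
E
python3 -c "
from pose import *
pose();goal(35,75);goal(40,75)"
```

```text
C in tool [ 1.1  8.5 77.1] phi 39.3 ytilt -0.027 J [ 0.27  0.26  1.95 -0.86  0.47 -0.34] t 9.475 F [-0.4 -0.2  0.4]
goal 35 75 rotvec [-1.5  4.3 -0.1] shift [-0.075  0.109  0.039]
goal 40 75 rotvec [-1.6 -0.7 -0.1] shift [0.034 0.108 0.035]
```

Call:
send_rows(targets=[-1.5,4.3,0,-0.075,0.11,0.04,-0.2,0,0,0,0,0,0,-0.2,0,0,0,0,0,0,-0.2])

```text
time_s: 9.85
eef_pos: [524.2, 177.7, 159.2]
ee_rot: [0.3, 0.127, 0.945, -0.04]
force: [-1.3, -0.2, 0.0]
grip_width: 0.397
grip_force: 0.0
```

```bash
python3 -c "
from pose import *
pose();goal(35,38)"
```

```text
C in tool [ 1.5  0.6 75.1] phi 35.2 ytilt -0.002 J [ 0.25  0.27  1.9  -0.63  0.5  -0.57] t 9.85 F [-1.3 -0.2  0. ]
goal 35 38 rotvec [-0.1  0.2 -0.3] shift [0.023 0.009 0.618]
```

Call:
send_rows(targets=[0,0,0,0.01,0.01,0.3,-0.2,0,0,0,0.01,0,0.32,-0.2,0,0,0,0,0,0,-1,0,0,0,0,0,0,-1,0,0,0,0,0,0,-1], newtons=40)

```text
time_s: 10.48
eef_pos: [543.2, 173.2, 127.6]
ee_rot: [0.299, 0.127, 0.945, -0.04]
force: [2.7, -0.9, -11.0]
grip_width: 0.2
grip_force: 42.1
```

```bash
python3 pose.py
```

```text
{'wrist': (0.165, 25, 129), 'side': (0.15, 77, 100), 'scene': (0.125, 46, 66)}
C in tool [-0.8  0.  38. ] phi 35.1 ytilt -0.002 J [ 0.23  0.35  1.89 -0.69  0.44 -0.51] t 10.625 F [  0.9  -1.5 -11. ]
```

Call:
send_rows(targets=[0,5,0,-0.055,0,0.002,-1,0,5,0,-0.055,0,0.002,-1,0,5,0,-0.055,0,0.002,-1,0,0,0,0,0,0,-1])

```text
time_s: 11.12
eef_pos: [552.3, 171.0, 132.8]
ee_rot: [0.174, 0.131, 0.976, -0.022]
force: [-3.2, 1.9, -3.7]
grip_width: 0.196
grip_force: 43.2
```

```bash
python3 pose.py
```

```text
{'wrist': (0.15, 23, 119), 'side': (0.15, 78, 103), 'scene': (0.13, 48, 65)}
C in tool [-0.2 -0.4 38.2] phi 20.3 ytilt -0.0 J [ 0.16  0.39  1.71 -0.22  0.73 -1.  ] t 11.275 F [-1.3 -1.  -7.4]
```

Call:
send_rows(targets=[0,5,0,-0.055,0,0.002,-1,0,5,0,-0.055,0,0.002,-1,0,5,0,-0.055,0,0.002,-1,0,0,0,0,0,0,-1])

```text
time_s: 11.78
eef_pos: [561.7, 168.4, 134.5]
ee_rot: [0.045, 0.133, 0.99, -0.006]
force: [-2.4, 0.5, -7.1]
grip_width: 0.199
grip_force: 42.7
```

```bash
python3 pose.py
```

```text
{'wrist': (0.125, 24, 121), 'side': (0.135, 76, 104), 'scene': (0.115, 45, 66)}
C in tool [-0.3 -0.2 37.9] phi 5.3 ytilt 0.0 J [ 0.11  0.49  1.5  -0.04  1.06 -1.18] t 11.925 F [ -0.1  -0.5 -12.2]
```

Call:
send_rows(targets=[0,6,0,-0.066,0,0.003,-1,0,6,0,-0.066,0,0.003,-1,0,0,0,0,0,0,-1])

```text
time_s: 12.3
eef_pos: [569.5, 166.2, 134.3]
ee_rot: [-0.058, 0.133, 0.989, 0.008]
force: [-4.5, 0.6, -9.2]
grip_width: 0.203
grip_force: 42.2
```

```bash
python3 pose.py
```

```text
{'wrist': (0.1, 26, 121), 'side': (0.13, 77, 105), 'scene': (0.11, 46, 66)}
C in tool [-0.4 -0.3 37.8] phi -6.7 ytilt 0.001 J [ 0.07  0.6   1.33  0.04  1.32 -1.25] t 12.45 F [ -2.8  -0.5 -11.4]
```

Call:
send_rows(targets=[0,6,0,-0.066,0,0.003,-1,0,6,0,-0.066,0,0.003,-1,0,0,0,0,0,0,-1])

```text
time_s: 12.82
eef_pos: [577.0, 164.3, 132.6]
ee_rot: [-0.161, 0.131, 0.978, 0.022]
force: [-5.4, -0.1, -12.2]
grip_width: 0.199
grip_force: 41.8
```

```bash
python3 pose.py
```

```text
{'wrist': (0.085, 27, 121), 'side': (0.12, 82, 111), 'scene': (0.1, 47, 67)}
C in tool [-0.3 -0.5 37.9] phi -18.6 ytilt 0.002 J [ 0.04  0.73  1.14  0.1   1.58 -1.28] t 12.975 F [ -4.4   0.7 -14. ]
```

Call:
send_rows(targets=[0,6,0,-0.066,0,0.003,-1,0,6,0,-0.066,0,0.003,-1,0,0,0,0,0,0,-1])

```text
time_s: 13.35
eef_pos: [583.9, 162.6, 129.3]
ee_rot: [-0.263, 0.128, 0.956, 0.036]
force: [-9.4, 0.5, -11.2]
grip_width: 0.2
grip_force: 41.6
```

```bash
python3 pose.py
```

```text
{'wrist': (0.08, 27, 121), 'side': (0.115, 94, 129), 'scene': (0.095, 49, 69)}
C in tool [ 0.  -0.6 38. ] phi -30.5 ytilt 0.003 J [ 0.02  0.87  0.95  0.15  1.84 -1.29] t 13.5 F [ -5.8   0.6 -14.5]
```

Call:
send_rows(targets=[0,0,0,0,0,0.02,0.1,0,0,0,0,0,0,0.1,0,-9,0,0.099,0,0.008,0.1,0,-9,0,0.099,0,0.008,0.1,0,-9,0,0.099,0,0.008,0.1])

```text
time_s: 14.12
eef_pos: [567.7, 167.2, 136.4]
ee_rot: [-0.027, 0.133, 0.991, 0.006]
force: [0.6, -0.2, -0.1]
grip_width: 0.55
grip_force: 0.0
```

```bash
sed -i 's/167.3,97\]/167.3,96]/' pose.py; python3 pose.py
```

```text
{'wrist': (0.105, 26, 115), 'side': (0.125, 76, 105), 'scene': (0.1, 47, 67)}
C in tool [-1.2 -1.  40.4] phi -3.6 ytilt 0.003 J [ 0.08  0.57  1.37  0.03  1.26 -1.24] t 14.275 F [-0.4 -0.5  0.1]
```

Call:
send_rows(targets=[0,-9,0,0.099,0,0.008,0.1,0,-9,0,0.099,0,0.008,0.1,0,-9,0,0.099,0,0.008,0.1,0,-7,0,0.077,0,0.005,0.1,0,0,0,0,0,0,0.1])

```text
time_s: 14.9
eef_pos: [545.8, 173.0, 129.0]
ee_rot: [0.258, 0.128, 0.957, -0.034]
force: [-0.1, -0.2, 1.3]
grip_width: 0.55
grip_force: 0.0
```

```bash
python3 -c "
from pose import *
pose();goal(33,37.5);print(read(eyes.capture('scene')))"
```

```text
C in tool [-0.7 -0.4 38.6] phi 30.1 ytilt -0.001 J [ 0.2   0.36  1.83 -0.47  0.52 -0.74] t 14.9 F [-0.1 -0.2  1.3]
goal 33 37.5 rotvec [-0.1 -2.9 -0.2] shift [ 0.019 -0.008  0.019]
(0.1, 48, 68)
```

Call:
send_rows(targets=[0,-5,0,0.045,0,0.02,-0.2,0,0,0,0,0,0,-1,0,0,0,0,0,0,-1,0,0,0,0,0,0,-1,0,0,0,0,0,0,-1])

```text
time_s: 15.58
eef_pos: [544.9, 173.0, 126.9]
ee_rot: [0.3, 0.127, 0.945, -0.039]
force: [2.6, -0.1, -5.7]
grip_width: 0.202
grip_force: 39.9
```

```bash
python3 pose.py
```

```text
{'wrist': (0.14, 24, 128), 'side': (0.125, 73, 99), 'scene': (0.1, 48, 68)}
C in tool [ 0.6 -0.3 37.3] phi 35.2 ytilt -0.001 J [ 0.22  0.35  1.89 -0.7   0.44 -0.51] t 15.725 F [ 4.3 -0.8 -6.9]
```

Call:
send_rows(targets=[0,6,0,-0.066,0,0.003,-1,0,6,0,-0.066,0,0.003,-1,0,0,0,0,0,0,-1])

```text
time_s: 16.1
eef_pos: [551.5, 171.2, 130.8]
ee_rot: [0.199, 0.131, 0.971, -0.026]
force: [-0.6, 0.4, -0.9]
grip_width: 0.201
grip_force: 41.2
```

```bash
python3 pose.py
```

```text
{'wrist': (0.17, 24, 117), 'side': (0.165, 75, 102), 'scene': (0.145, 47, 67)}
C in tool [ 0.6 -0.4 37.7] phi 23.4 ytilt -0.0 J [ 0.17  0.38  1.74 -0.28  0.66 -0.94] t 16.25 F [ 4.1 -1.7 -5.5]
```

Call:
send_rows(targets=[0,6,0,-0.066,0,0.003,-1,0,6,0,-0.066,0,0.003,-1,0,0,0,0,0,0,-1])

```text
time_s: 16.62
eef_pos: [558.2, 169.4, 132.9]
ee_rot: [0.097, 0.133, 0.986, -0.012]
force: [-2.6, 0.4, 0.8]
grip_width: 0.2
grip_force: 41.3
```

```bash
python3 pose.py
```

```text
{'wrist': (0.29, 22, 121), 'side': (0.3, 73, 105), 'scene': (0.26, 53, 62)}
C in tool [ 0.  -0.3 37.7] phi 11.3 ytilt 0.0 J [ 0.13  0.45  1.59 -0.09  0.92 -1.13] t 16.775 F [ 0.6 -0.6 -3.5]
```

Call:
send_rows(targets=[0,6,0,-0.066,0,0.003,-1,0,6,0,-0.066,0,0.003,-1,0,0,0,0,0,0,-1])

```text
time_s: 17.15
eef_pos: [565.8, 167.4, 133.7]
ee_rot: [-0.007, 0.133, 0.991, 0.001]
force: [-3.9, 0.2, 1.4]
grip_width: 0.202
grip_force: 41.4
```

```bash
python3 pose.py
```

```text
{'wrist': (0.33, 25, 122), 'side': (0.35, 76, 106), 'scene': (0.49, 56, 64)}
C in tool [-0.  -0.3 37.7] phi -0.7 ytilt 0.001 J [ 0.09  0.55  1.42  0.01  1.19 -1.22] t 17.3 F [-1.2 -1.5 -3.1]
```

The high spot is at the feeler, with the needle near 0.34. I'll scan across the peak finely.

```bash
cat > fine.py <<'E'
from pose import *
def fine(c,n):
    ths=np.arange(.1,.45,.002);s=np.array([score(c,a,np.arange(75,111,1.5)) for a in ths])
    i=s.argmin();w=slice(max(i-12,0),i+13);k=np.clip(s[w].max()-s[w],0,None)**2
    return round(float((k*ths[w]).sum()/k.sum()),4)
print({n:fine(eyes.capture(n),n) for n in ("wrist","side")});pose()
E
python3 fine.py
```

```text
{'wrist': 0.3294, 'side': 0.3496}
C in tool [-0.  -0.3 37.7] phi -0.7 ytilt 0.001 J [ 0.09  0.55  1.41  0.01  1.19 -1.22] t 17.4 F [-1.7 -1.3 -3.3]
```

Call:
send_rows(targets=[0,4,0,-0.044,0,0.001,-1,0,0,0,0,0,0,-1])

```text
time_s: 17.65
eef_pos: [568.3, 166.9, 133.6]
ee_rot: [-0.041, 0.133, 0.99, 0.006]
force: [-3.0, 1.6, -0.0]
grip_width: 0.202
grip_force: 41.1
```

```bash
python3 fine.py
```

```text
{'wrist': 0.3186, 'side': 0.3418}
C in tool [ 0.  -0.5 37.8] phi -4.7 ytilt 0.002 J [ 0.08  0.58  1.36  0.03  1.28 -1.24] t 17.75 F [-2.3  0.  -2.6]
```

Call:
send_rows(targets=[0,4,0,-0.044,0,0.001,-1,0,0,0,0,0,0,-1])

```text
time_s: 18.0
eef_pos: [570.8, 166.3, 133.3]
ee_rot: [-0.076, 0.132, 0.988, 0.011]
force: [-3.1, 2.0, -0.6]
grip_width: 0.199
grip_force: 41.0
```

```bash
python3 fine.py
```

```text
{'wrist': 0.2985, 'side': 0.326}
C in tool [-0.  -0.6 37.8] phi -8.7 ytilt 0.002 J [ 0.06  0.62  1.3   0.05  1.37 -1.25] t 18.1 F [-2.7  2.9 -4.1]
```

Call:
send_rows(targets=[0,4,0,-0.044,0,0.001,-1,0,0,0,0,0,0,-1])

```text
time_s: 18.35
eef_pos: [573.3, 165.7, 132.9]
ee_rot: [-0.11, 0.132, 0.985, 0.016]
force: [-3.4, 2.7, -2.0]
grip_width: 0.201
grip_force: 40.9
```

```bash
python3 fine.py
```

```text
{'wrist': 0.2674, 'side': 0.2936}
C in tool [-0.  -0.7 37.8] phi -12.7 ytilt 0.003 J [ 0.05  0.66  1.23  0.07  1.45 -1.27] t 18.45 F [-3.   2.4 -4.3]
```

Call:
send_rows(targets=[0,4,0,-0.044,0,0.001,-1,0,0,0,0,0,0,-1])

```text
time_s: 18.7
eef_pos: [575.8, 165.0, 132.1]
ee_rot: [-0.145, 0.131, 0.981, 0.02]
force: [-5.3, 4.1, -1.7]
grip_width: 0.202
grip_force: 40.8
```

```bash
python3 fine.py
```

```text
{'wrist': 0.2278, 'side': 0.2556}
C in tool [ 0.  -0.7 37.8] phi -16.7 ytilt 0.003 J [ 0.04  0.71  1.17  0.09  1.54 -1.28] t 18.8 F [-3.3  3.7 -4.9]
```

Call:
send_rows(targets=[0,-5,0,0.055,0,0.002,-1,0,-5,0,0.055,0,0.002,-1,0,-6,0,0.066,0,0.003,-1,0,-4,0,0.044,0,0.001,-1,0,0,0,0,0,0,-1])

```text
time_s: 19.42
eef_pos: [563.0, 168.4, 134.4]
ee_rot: [0.029, 0.132, 0.991, -0.003]
force: [0.5, 3.1, -5.5]
grip_width: 0.202
grip_force: 40.5
```

```bash
python3 fine.py
```

```text
{'wrist': 0.3526, 'side': 0.3682}
C in tool [ 0.3 -0.6 38.3] phi 3.2 ytilt 0.002 J [ 0.1   0.51  1.47 -0.02  1.11 -1.2 ] t 19.525 F [-1.4  2.7 -4.1]
```

Call:
send_rows(targets=[0,-4,0,0.044,0,0.001,-1,0,0,0,0,0,0,-1])

```text
time_s: 19.77
eef_pos: [560.9, 168.6, 133.7]
ee_rot: [0.062, 0.132, 0.989, -0.008]
force: [0.9, 0.3, -8.2]
grip_width: 0.2
grip_force: 40.1
```

```bash
python3 fine.py
```

```text
{'wrist': 0.3207, 'side': 0.3356}
C in tool [ 0.6 -0.2 37.9] phi 7.1 ytilt 0.001 J [ 0.11  0.48  1.53 -0.05  1.02 -1.17] t 19.875 F [-0.6  0.2 -6.2]
```

Call:
send_rows(targets=[0,-4,0,0.044,0,0.001,-1,0,0,0,0,0,0,-1])

```text
time_s: 20.12
eef_pos: [558.4, 169.1, 133.3]
ee_rot: [0.096, 0.132, 0.986, -0.012]
force: [2.4, -1.2, -9.5]
grip_width: 0.203
grip_force: 40.0
```

```bash
python3 fine.py
```

```text
{'wrist': 0.2995, 'side': 0.3143}
C in tool [ 0.6 -0.1 37.9] phi 11.1 ytilt 0.0 J [ 0.13  0.45  1.58 -0.09  0.93 -1.13] t 20.225 F [-0.1 -1.8 -7.8]
```

Call:
send_rows(targets=[0,-4,0,0.044,0,0.001,-1,0,0,0,0,0,0,-1])

```text
time_s: 20.48
eef_pos: [555.9, 169.9, 132.9]
ee_rot: [0.131, 0.132, 0.983, -0.017]
force: [2.7, -1.5, -9.0]
grip_width: 0.203
grip_force: 40.0
```

```bash
python3 fine.py
```

```text
{'wrist': 0.2754, 'side': 0.2773}
C in tool [ 0.6 -0.1 38. ] phi 15.1 ytilt 0.0 J [ 0.14  0.43  1.64 -0.14  0.84 -1.08] t 20.575 F [-1.2 -2.2 -8.4]
```

Axle play in the slot under the arm's load shifts the readings, so I'll sample with the wheel released at each step.

Call:
send_rows(targets=[0,0,0,0,0,0,-0.4,0,0,0,0,0,0,-0.4])

```text
time_s: 20.82
eef_pos: [556.7, 170.4, 133.9]
ee_rot: [0.132, 0.132, 0.982, -0.016]
force: [-0.1, -0.3, 0.5]
grip_width: 0.3
grip_force: 0.0
```

```bash
python3 fine.py
```

```text
{'wrist': 0.276, 'side': 0.2778}
C in tool [ 1.  -0.8 38.7] phi 15.3 ytilt 0.001 J [ 0.14  0.42  1.64 -0.14  0.84 -1.08] t 20.925 F [1.  0.9 0.3]
```

Call:
send_rows(targets=[0,0,0,0,0,0,-1,0,0,0,0,0,0,-1,0,6,0,-0.066,0,0.003,-1,0,0,0,0,0,0,-1,0,0,0,0,0,0,-0.4])

```text
time_s: 21.55
eef_pos: [559.5, 169.2, 133.6]
ee_rot: [0.08, 0.132, 0.988, -0.01]
force: [0.1, 0.6, 0.8]
grip_width: 0.302
grip_force: 0.0
```

Call:
send_rows(targets=[0,0,0,0,0,0,-0.4])

```text
time_s: 21.68
eef_pos: [559.3, 169.3, 133.6]
ee_rot: [0.08, 0.132, 0.988, -0.01]
force: [-0.4, -0.0, 0.9]
grip_width: 0.296
grip_force: 0.0
```

```bash
python3 fine.py
```

```text
{'wrist': 0.3025, 'side': 0.3199}
C in tool [ 0.2 -0.5 38.1] phi 9.2 ytilt 0.001 J [ 0.12  0.46  1.56 -0.07  0.97 -1.15] t 21.775 F [0.2 1.  0.7]
```

Call:
send_rows(targets=[0,0,0,0,0,0,-1,0,0,0,0,0,0,-1,0,6,0,-0.066,0,0.003,-1,0,0,0,0,0,0,-1,0,0,0,0,0,0,-0.4])

```text
time_s: 22.4
eef_pos: [563.4, 168.2, 134.1]
ee_rot: [0.029, 0.133, 0.991, -0.003]
force: [0.6, 0.9, 0.0]
grip_width: 0.3
grip_force: 0.0
```

Call:
send_rows(targets=[0,0,0,0,0,0,-0.4])

```text
time_s: 22.52
eef_pos: [563.3, 168.2, 134.1]
ee_rot: [0.028, 0.133, 0.991, -0.003]
force: [-0.7, -0.1, -0.3]
grip_width: 0.3
grip_force: 0.0
```

```bash
python3 fine.py
```

```text
{'wrist': 0.328, 'side': 0.3442}
C in tool [ 0.3 -0.5 38.3] phi 3.2 ytilt 0.002 J [ 0.1   0.51  1.47 -0.02  1.11 -1.2 ] t 22.625 F [ 0.1 -0.  -0.6]
```

Call:
send_rows(targets=[0,0,0,0,0,0,-1,0,0,0,0,0,0,-1,0,6,0,-0.066,0,0.003,-1,0,0,0,0,0,0,-1,0,0,0,0,0,0,-0.4])

```text
time_s: 23.25
eef_pos: [567.3, 167.2, 134.1]
ee_rot: [-0.023, 0.133, 0.991, 0.004]
force: [-1.1, -0.4, 0.4]
grip_width: 0.302
grip_force: 0.0
```

Call:
send_rows(targets=[0,0,0,0,0,0,-0.4])

```text
time_s: 23.38
eef_pos: [567.1, 167.2, 134.2]
ee_rot: [-0.024, 0.133, 0.991, 0.004]
force: [-1.2, -0.2, -0.1]
grip_width: 0.296
grip_force: 0.0
```

```bash
python3 fine.py
```

```text
{'wrist': 0.3252, 'side': 0.3456}
C in tool [ 0.2 -0.5 38.3] phi -2.8 ytilt 0.002 J [ 0.08  0.57  1.38  0.02  1.24 -1.23] t 23.475 F [ 0.  -0.7  0.5]
```

Call:
send_rows(targets=[0,0,0,0,0,0,-1,0,0,0,0,0,0,-1,0,6,0,-0.066,0,0.003,-1,0,0,0,0,0,0,-1,0,0,0,0,0,0,-0.4])

```text
time_s: 24.1
eef_pos: [571.0, 166.1, 133.7]
ee_rot: [-0.075, 0.132, 0.988, 0.011]
force: [0.1, 0.2, 0.6]
grip_width: 0.297
grip_force: 0.0
```

Call:
send_rows(targets=[0,0,0,0,0,0,-0.4])

```text
time_s: 24.22
eef_pos: [570.9, 166.1, 133.9]
ee_rot: [-0.075, 0.132, 0.988, 0.011]
force: [-0.7, -0.3, 0.4]
grip_width: 0.301
grip_force: 0.0
```

```bash
python3 fine.py
```

```text
{'wrist': 0.2943, 'side': 0.3204}
C in tool [ 0.2 -0.4 38.4] phi -8.8 ytilt 0.002 J [ 0.06  0.62  1.29  0.05  1.37 -1.26] t 24.325 F [-0.7  0.7 -0.3]
```

The peak is at φ≈0.1° (symmetric readings). I'll turn back 9°, press lightly down to confirm the axle is home, and release.

Call:
send_rows(targets=[0,0,0,0,0,0,-1,0,0,0,0,0,0,-1,0,-4.5,0,0.05,0,0.002,-1,0,-4.5,0,0.05,0,0.002,-1,0,0,0,0,0,0,-1])

```text
time_s: 24.95
eef_pos: [565.1, 167.8, 134.6]
ee_rot: [0.002, 0.132, 0.991, 0.001]
force: [2.4, 1.4, -0.9]
grip_width: 0.204
grip_force: 41.5
```

Call:
send_rows(targets=[0,0,0,0,0,0.04,-1,0,0,0,0,0,0,-1])

```text
time_s: 25.2
eef_pos: [565.8, 167.7, 134.3]
ee_rot: [0.002, 0.133, 0.991, 0.001]
force: [-6.9, -0.5, 17.9]
grip_width: 0.202
grip_force: 44.3
```

```bash
python3 fine.py
```

```text
{'wrist': 0.3251, 'side': 0.3444}
C in tool [ 0.8 -0.7 38.3] phi 0.2 ytilt 0.003 J [ 0.09  0.54  1.43  0.    1.17 -1.22] t 25.3 F [-6.7  0.2 18.1]
```

Call:
send_rows(targets=[0,0,0,0,0,-0.03,-1,0,0,0,0,0,0,-0.4,0,0,0,0,0,0,-0.4])

```text
time_s: 25.68
eef_pos: [565.3, 167.4, 133.3]
ee_rot: [0.001, 0.133, 0.991, 0.001]
force: [0.3, -0.9, 0.0]
grip_width: 0.302
grip_force: 0.0
```

```bash
python3 fine.py
```

```text
{'wrist': 0.3297, 'side': 0.3494}
C in tool [ 0.3 -0.3 37.4] phi 0.2 ytilt 0.002 J [ 0.09  0.54  1.43  0.    1.17 -1.22] t 25.775 F [ 0.5 -0.1  0.5]
```

Call:
send_rows(targets=[0,0,0,0,0,0,0,0,0,0,0,0,-0.3,0,0,0,0,0,0,-0.6,0,0,0,0,0,0,-0.6,0,0,0,0,0,0,0,0])

```text
time_s: 26.4
eef_pos: [565.8, 167.7, 226.5]
ee_rot: [0.004, 0.133, 0.991, 0.001]
force: [-0.6, -0.0, -0.8]
grip_width: 0.501
grip_force: 0.0
```

```bash
python3 fine.py
python3 - <<'E'
from nd import *
c=eyes.capture("wrist"); g=cv2.cvtColor(c["img"],cv2.COLOR_RGB2GRAY).astype(int)
# axle height check: sample brightness across each axle end (stand y +-76) vs predicted centre row at z=97
for y in (-76,-40,40,76):
    x,yy=proj(c,[*(P0+R@[23.5,9.5+y]),97])[0]; col=g[int(yy)-22:int(yy)+23,int(round(x))]; print(y,round(x),round(yy),col[::2].tolist())
E
```

```text
{'wrist': 0.3307, 'side': 0.3499}
C in tool [  0.   -0.3 127.2] phi 0.2 ytilt 0.002 J [ 0.09  0.46  1.31  0.    1.37 -1.22] t 26.5 F [ 0.5 -0.2  0.5]
-76 225 235 [47, 56, 81, 84, 84, 60, 61, 73, 87, 89, 96, 102, 107, 101, 92, 95, 111, 108, 111, 107, 109, 107, 108]
-40 272 235 [109, 105, 109, 108, 106, 107, 75, 75, 84, 91, 95, 99, 104, 100, 93, 64, 49, 46, 53, 49, 52, 50, 48]
40 379 235 [187, 186, 186, 187, 145, 189, 153, 136, 148, 159, 162, 149, 143, 125, 106, 73, 51, 55, 52, 50, 52, 52, 51]
76 426 235 [128, 130, 135, 139, 151, 154, 133, 136, 148, 160, 169, 164, 162, 130, 125, 116, 156, 155, 154, 159, 155, 151, 154]
```

The axle sits level at both forks, the needle is steady at its peak, and the robot is clear.

```bash
python3 -c "
from rig import job;print(job.finish_job())"
```

```text
the job is handed in; nothing more can be done
None
```

The wheel is seated home in both forks and released, with its high spot at the feeler (needle about 0.33–0.34, its peak, with the robot clear), and the job was handed in at about 26.6 s.

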